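# Turn the table's menu board from the lunch side to the dinner side

## Task

Change the table's menu stand over from lunch to dinner: swing the wire bail fully forward off the board, then take the wooden board off the ledge and turn it round so that the fish face looks outwards, top edge still up. Set it back gently, centred and fully down on the ledge and leaning flat on the rest, let go of it, and only then swing the bail back up against it. Leave the napkin box, the glass and the bottles alone.

Things in the scene. Friction and masses are not known exactly. Their poses are not given: they have to be found in the camera images.
- rest: leaning rest of a wooden menu stand fixed to the table; its front looks away from the robot and to the left, 0.45 to 1.1 rad from straight ahead. Origin: middle of the line where the rest's front meets the ledge's top, 38 mm above the table. z: up along the rest, which leans back 30 degrees from vertical; x: square out of its front (outwards and 30 degrees up); y: along the ledge.
- rest_top (a point): middle of the front top edge of the rest, z = 95 mm in the frame of rest (same axes). The rest is 190 mm wide and 10 mm thick (x -10 to 0); the board's upper 65 mm stand free of it, open on both sides. Behind it two props slope down to a 12 mm base plate.
- lip (a point): middle of the top of the lip along the front of the ledge (axes of rest, x = 22, z = 12 mm there). The ledge is 212 mm wide, square to the rest, top at z = 0; the lip is 12 mm high and 8 mm thick (x 18 to 26 mm), so the 10 mm board stands in a channel 18 mm wide.
- board_center (a point): centre of the loose plywood menu board, 180 mm wide (its y), 160 tall (its z, top edge at +z), 10 thick (its x), about 0.17 kg. +x points out of the face with the dark bowl and chopsticks, -x out of the fish face. It starts on the ledge against the rest, bowl outwards, within 8 mm of the middle, centre at x = 5, z = 80 mm in rest. The pictures are flat inlays.
- fish_face (a point): centre of the board's fish face, 5 mm from the board's centre on its -x side; axes of the board. At x = 10 mm in the frame of rest when the board is back with the fish outwards (0 mm at the start).
- bail (a joint): angle (rad) of the steel wire bail, 8 mm round rod, 0.11 kg, that keeps the board on the stand: about 0 lying back against the board, growing as it swings forward and down to its stop at 1.57. It turns easily: let go beyond about 0.5 it falls forward and stays open, below 0.2 it falls back against the board (with no board, to -0.10).
- bail_pivot (a point): middle of the bail's pivot axis, which runs along y (axes of rest; x = 20, z = -6 mm there). The bail's side arms are at y = 114 mm on either side, outside the ledge; its cross rod, 66 mm from the axis, touches the board 60 mm up from the ledge except over the middle 110 mm, where it is bowed out.
- bail_grip (a point): middle of the bail's finger loop: a straight 8 mm round rod 110 mm long along y, 77 mm from the pivot axis, bowed out so that it stands 46 mm clear of the board when closed. Closed it is straight above the axis (x = 60, z = 60 mm in rest, 120 mm above the table); open it is straight in front of it (41 mm above the table). It can turn between the fingers.
- condiment_box: black lacquer condiment box fixed to the table, 300 x 120 x 104 mm, origin under its middle, its long side along its y; the soy cruet and the shaker stand on it. It stands on one side of the stand, the napkin box on the other.
- soy_cruet: bystander: glass soy sauce cruet, 66 mm across, 92 mm tall, origin at the middle of its underside; on the condiment box
- shaker: bystander: spice shaker with a red cap, 42 mm across, 105 mm tall, origin at the middle of its underside; on the condiment box
- napkin_box: bystander: blue napkin box 190 x 110 x 60 mm, long side along its y, origin at the middle of its underside
- glass: bystander: empty drinking glass, 72 mm across, 100 mm tall, origin at the middle of its underside, on the table to the left of the stand (+y)
Mind the look-alikes: they are no part of the job. What is meant by the part that bears board_center is not grey, and is the smaller of those in its own colour.

How it is judged:
By the outcome, as a careful person would: the job done as asked, in the order asked, and still so for the second after the job is handed in, with the robot touching nothing.
It also fails if it takes over 72 s, if anything falls off the work surface, if the arm or the gripper's body presses on something with over 40 N, if the wrist force passes 120 N, or if a joint passes its speed limit or range.

## Robot

A 7-joint arm with a two-finger parallel gripper is mounted at the origin on the work surface. World frame = base frame: x ahead of the robot, y to its left, z up, the work surface at z = 0. Lengths are in m, angles in rad, forces in N, time in s.
With the tool pointing down it reaches from about 0.425 to 0.875 m from the base axis. Payload 4.7 kg.
Tool frame: the origin (TCP) lies midway between the tips of the shut fingers; the grasp point (between the pads) lies 19 mm behind it; z points along the fingers, y is the direction in which the jaws open and shut (so a half turn about z gives the same grasp; the last joint's range is limited). The gripper opens to 87 mm and grips with 3 to 60 N. Pads are 19 mm wide; open, the fingers measure 117 mm over their backs; the gripper's body (75 mm by 190 mm) begins 51 mm behind the grasp point.
Start: joints at [1.131, 0.321, -0.07, 1.45, 0.023, 1.371, -0.057], TCP at [0.285, -0.584, 0.223] pointing down, gripper open.
Joint ranges: [-2.86, 2.86], [-0.3, 2.09], [-1.38, 1.24], [0.06, 2.45], [-1.56, 4.7], [0.09, 2.05], [-2.69, 2.69]. Speed limits (rad/s): [2.57, 2.57, 3.14, 3.14, 3.14, 3.14, 3.14].

## Interface

Orientations are given as a rotation vector (axis times angle).
In Python, from bench import get_state, eyes, job gives the robot as it stands. The module is installed in compiled form; this text tells all that it offers.
- The arm moves only by the shell command python3 -m jog 'ROWS' [FORCE]. ROWS is JSON, a list that holds one entry, the list of rows, each a list of 5 numbers: the opening, from 0 (shut) to 1 (fully open), then the shift along the tool's x, y, z in units of 40 mm (1.0 is 40 mm), then the turn about the tool's z in units of 5 degrees (1.0 is 5 degrees). In form: [[[jaw, dx, dy, dz, turn], ...]]. A call has 1 to 10 rows; each row shifts and turns the commanded pose from where the row before left it, along the tool's axes as they then stand; what a row does not reach is not made up. A row lasts 1/8 s, in which the tool goes at most 62.5 mm and 10.7 degrees, less where a joint would pass 70% of its speed; a pose out of reach is approached as far as the arm can. A call is refused whole if a number of a shift passes 1 or a number of a turn 1, either way. A call with a gripper value outside its range is refused whole. The fingers move at their own pace and stop on an object; FORCE is the grip in N (left out, the last holds). Time passes only in rows, so rows that do not move let the fingers close. It gives the time, the measured TCP pose, the force and the opening at its end, in the units of the state.
- get_state(): the state, without advancing time (a new reading comes with each control period).
- eyes.get_image(name): name is "side" or "top"; returns (picture, depth): 384x512x3 uint8, red, green, blue; 384x512 float32, m along the optical axis (not along the pixel's ray), 0 where there is no reading.
- eyes.camera_params(name): a dict with "camera_matrix" (3x3 intrinsics, pixels), "k1" (the pictures are not rectified: a ray, as slopes to the right and down, at radius r is drawn at 1 + k1 r^2 times it, then the intrinsics apply), "pose" (4x4, takes a point from camera to world coordinates). Camera axes: x right, y down, z forward; pixel columns grow to the right and rows downward; lengths in m; the calibration is good to about 2 mm. A picture is of the moment at which its call begins. camera_params takes no time and is no camera call.
- job.close_job(): hands the job in, once; it reports no verdict.
The state is a dict: "time": time; "joint_positions": joint angles; "qd": joint speeds; "joint_torque": joint torques, N m; "position": TCP position; "tool_rot": TCP orientation; "ft_force": force on the tool from outside, world axes, zero at the start; "torque": the same for the moment, N m; "grip_width": opening from 0.0 (shut) to 1.0 (fully open).
Only numpy, scipy, OpenCV 4.12 (cv2) and the standard library are available. Lean on these libraries where they do the work, as an engineer would, in place of code of your own. Each camera call takes 0.05 s, during which the arm holds its last target. There are 200 camera calls.

## Working session

There is one attempt and no reset: what is moved stays moved. The work goes in short steps, Python scripts to look and compute and a shell command to move; the robot and the scene stay as the last step left them, time stands still between calls to the robot, and variables do not carry over. Pictures are saved under pics/ and viewed, about 8 in all and at most 12, crops included, and the job is handed in when it is done.

```bash
mkdir -p pics; cat > h.py <<'E'
import numpy as np, cv2
from scipy.spatial.transform import Rotation as R
from bench import get_state, eyes, job
def cam(n):
    p=eyes.camera_params(n); return np.array(p["camera_matrix"]),p["k1"],np.array(p["pose"])
def slopes(n,uv):
    K,k1,T=cam(n); uv=np.atleast_2d(np.asarray(uv,float))
    d=np.c_[(uv[:,0]-K[0,2])/K[0,0],(uv[:,1]-K[1,2])/K[1,1]]; s=d.copy()
    for _ in range(20): s=d/(1+k1*(s**2).sum(1,keepdims=True))
    return s
def rays(n,uv):
    T=cam(n)[2]; s=slopes(n,uv); d=np.c_[s,np.ones(len(s))]@T[:3,:3].T
    return T[:3,3],d
def onz(n,uv,z):
    o,d=rays(n,uv); return o+d*((z-o[2])/d[:,2:3])
def depthpts(n,uv,z):
    o,d=rays(n,uv); return o+d*np.asarray(z).reshape(-1,1)
def proj(n,P):
    K,k1,T=cam(n); P=np.atleast_2d(P); c=(P-T[:3,3])@T[:3,:3]; s=c[:,:2]/c[:,2:]
    s=s*(1+k1*(s**2).sum(1,keepdims=True)); return s*[K[0,0],K[1,1]]+[K[0,2],K[1,2]]
def save(img,f,sc=1):
    cv2.imwrite(f,cv2.resize(img[:,:,::-1],None,fx=sc,fy=sc,interpolation=cv2.INTER_CUBIC))
E
python3 - <<'E'
from h import *
np.set_printoptions(precision=3,suppress=True)
ims=[]
for n in("top","side"):
    im,d=eyes.get_image(n); np.savez(n+"0.npz",im=im,d=d); save(im,f"pics/{n}0.png",1.5); print(n,cam(n))
s=get_state();print(s["position"],s["tool_rot"],s["time"])
E
```

```text
top (array([[458.576,   0.   , 259.005],
       [  0.   , 458.576, 191.794],
       [  0.   ,   0.   ,   1.   ]]), -0.18021376387305985, array([[ 0.006, -0.994,  0.112,  0.297],
       [-1.   , -0.007, -0.007, -0.015],
       [ 0.008, -0.112, -0.994,  1.714],
       [ 0.   ,  0.   ,  0.   ,  1.   ]]))
side (array([[411.744,   0.   , 256.823],
       [  0.   , 411.744, 194.741],
       [  0.   ,   0.   ,   1.   ]]), 0.01432840720635899, array([[-0.996, -0.072,  0.048,  0.398],
       [-0.086,  0.747, -0.659,  0.881],
       [ 0.011, -0.661, -0.751,  1.124],
       [ 0.   ,  0.   ,  0.   ,  1.   ]]))
[ 0.285 -0.584  0.222] [-3.059 -0.706  0.001] 0.1
```

View pics/top0.png

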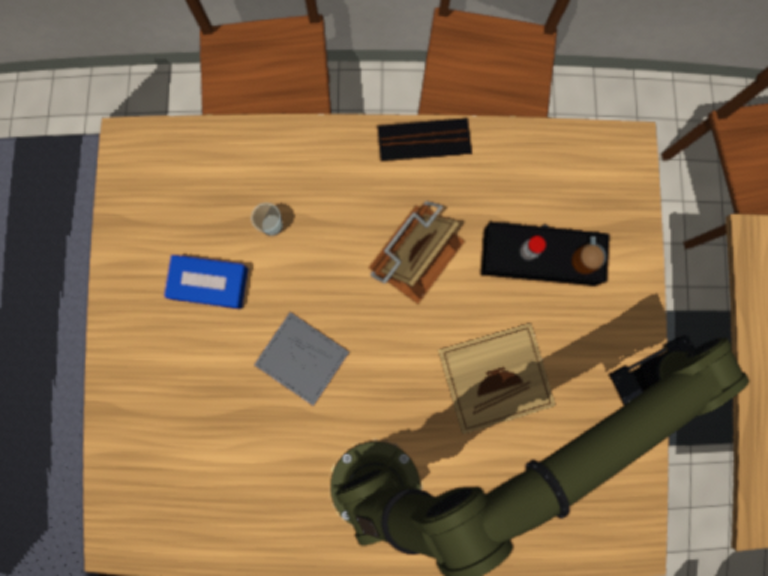

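View pics/side0.png

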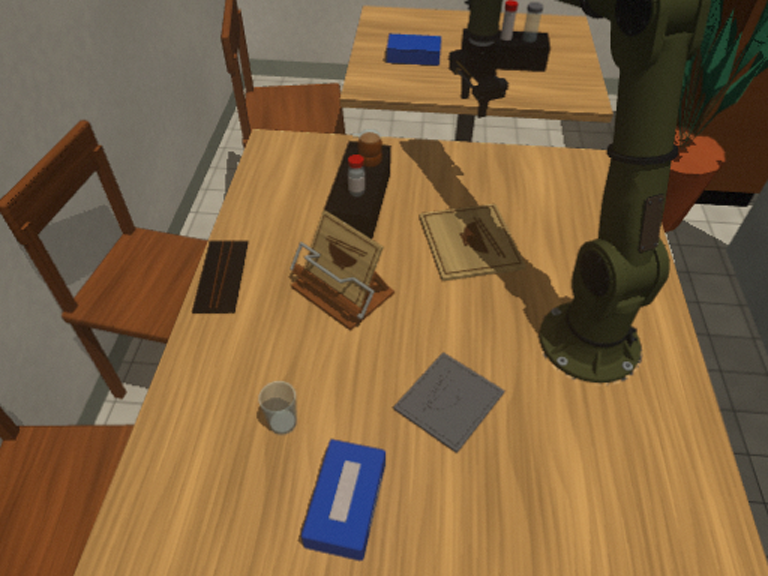

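Pixels are in the 1.5× views. Possible boards:
- The wooden board on the stand: side (342,255), top (420,245).
- The larger wooden board lying flat on the table: side (470,240), top (497,378).
- The grey slate: side (450,400), top (303,358).

By the description it is the small wooden one on the stand with the bail. The black tray at side (220,275) is not the condiment box. The box carrying the bottles, at top (545,252), is the real one.

Next I'll measure with depth and check the choice in a crop.

```bash
python3 - <<'E'
from h import *
np.set_printoptions(precision=4,suppress=True)
C=[]
for n in("top","side"):
    f=np.load(n+"0.npz"); d=f["d"]; im=f["im"]; v,u=np.nonzero(d>0)
    P=depthpts(n,np.c_[u,v],d[v,u]); c=im[v,u].astype(int)
    ctr=onz(n,[[415/1.5,250/1.5]] if n=="top" else [[340/1.5,265/1.5]],.08)[0]; print(n,ctr)
    t=(abs(P[:,2])<.02)&(np.hypot(*(P[:,:2]-ctr[:2]).T)<.4); print(" table z",np.median(P[t,2]),P[t,2].std())
    k=(np.hypot(*(P[:,:2]-ctr[:2]).T)<.17)&(P[:,2]>.025)&(P[:,2]<.3)
    # exclude greys? keep board-coloured: light wood
    hsv=cv2.cvtColor(im,cv2.COLOR_RGB2HSV)[v,u]
    print(" n",k.sum(),"zmax",P[k,2].max())
    Q=P[k]; hq=hsv[k]
    # RANSAC plane constrained to 30 deg lean
    rng=np.random.default_rng(0); best=0
    for _ in range(3000):
        a,b,c_=Q[rng.choice(len(Q),3,replace=False)]; N=np.cross(b-a,c_-a)
        if np.linalg.norm(N)<1e-5: continue
        N/=np.linalg.norm(N); N*=np.sign(N[2])
        if not .3<N[2]<.7: continue
        s=(abs((Q-a)@N)<.003); 
        if s.sum()>best: best=s.sum();S=s;bn=N
    B=Q[S]; m=B.mean(0); N=np.linalg.svd(B-m)[2][2]; N*=np.sign(N[2])
    print(" plane N",N,"lean deg",np.degrees(np.arcsin(N[2])),"yaw",np.arctan2(N[1],N[0]),"n",len(B),"rms",((B-m)@N).std())
    yaw=np.arctan2(N[1],N[0]); h=np.array([np.cos(yaw),np.sin(yaw),0]); y=np.cross([0,0,1],h)
    top=B[B[:,2]>.1]; print(" extent y of board",np.percentile(top@y,[0,1,99,100]),"z",B[:,2].min(),B[:,2].max(),"h at z", [(round(z,2),np.median((B@h)[abs(B[:,2]-z)<.006]).round(4)) for z in(.08,.12,.16)])
    np.save(n+"B.npy",B)
    # bystanders
    for nm,lo,hi,zz in(("cruet",0,0,0),):pass
    if n=="top":
        for nm,m_ in(("tall",(P[:,2]>.13)&(np.hypot(*(P[:,:2]-ctr[:2]).T)<.45)&(P[:,2]<.25)&~k&(P[:,1]<ctr[1]-.1)),("box",(abs(P[:,2]-.104)<.006)&(P[:,1]<ctr[1]-.1)&(P[:,0]>.4)),("glass",(P[:,2]>.03)&(P[:,2]<.12)&(P[:,1]>ctr[1]+.15)&(P[:,0]>.4))):
            if m_.any(): print(nm,P[m_].min(0),P[m_].max(0),m_.sum())
a=cv2.resize(np.load("side0.npz")["im"][130:225,185:275],(360,380),interpolation=2)
b=cv2.resize(np.load("top0.npz")["im"][125:210,235:320],(380,380),interpolation=2)
save(np.hstack([a,b]),"pics/crop0.png")
E
```

```text
top [ 0.5732 -0.0903  0.08  ]
 table z 0.0016089663227616402 0.0059029951382738735
 n 1751 zmax 0.18928295875566148
 plane N [0.5052 0.7029 0.5007] lean deg 30.04373038186306 yaw 0.9475889796918939 n 931 rms 0.0014539994658041796
 extent y of board [-0.6315 -0.6105 -0.4352 -0.4334] z 0.03577668209673801 0.18928295875566148 h at z [(0.08, np.float64(0.2823)), (0.12, np.float64(0.2588)), (0.16, np.float64(0.2354))]
tall [ 0.5183 -0.5299  0.13  ] [ 0.5943 -0.3402  0.2033] 460
box [ 0.4993 -0.5625  0.098 ] [ 0.6393 -0.2543  0.1099] 376
glass [0.4341 0.2355 0.0302] [0.6855 0.5238 0.1104] 1754
side [ 0.5776 -0.1091  0.08  ]
 table z 0.0016584931876377773 0.004919653478776276
 n 2794 zmax 0.18513732638686853
 plane N [0.5152 0.6953 0.5011] lean deg 30.075921766591637 yaw 0.9330713588913147 n 1408 rms 0.0015392457078885501
 extent y of board [-0.6124 -0.6097 -0.4311 -0.4278] z 0.04278135208172884 0.18513732638686853 h at z [(0.08, np.float64(0.2833)), (0.12, np.float64(0.2605)), (0.16, np.float64(0.2381))]
```

View pics/crop0.png

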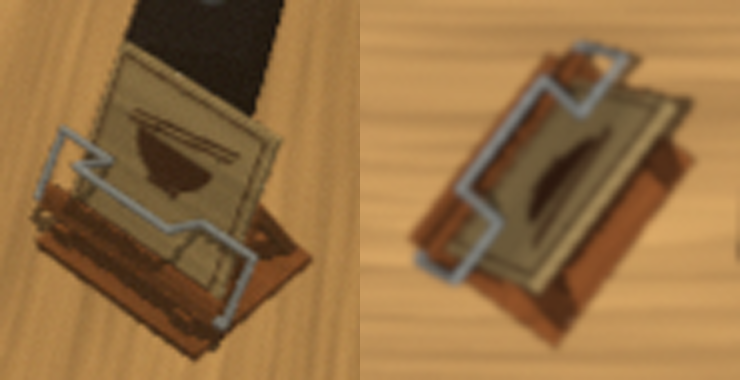

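The crop confirms it: bowl face outwards, with the grey bail lying closed in front. The plane fits agree, with yaw about 0.94 and a 30° lean. Next I'll centre on the bail and ledge.

```bash
python3 - <<'E'
from h import *
np.set_printoptions(precision=4,suppress=True)
yaw=.94;h=np.array([np.cos(yaw),np.sin(yaw),0]);y=np.array([-h[1],h[0],0])
for n in("top","side"):
    B=np.load(n+"B.npy"); k=(B[:,2]>.07)
    # plane x=10mm: N.(P-O)=.010
    N=.8660254*h+np.array([0,0,.5]); c=np.median(B[k]@N)-.010
    h0=(c-.5*.038)/.8660254
    f=np.load(n+"0.npz");im,d=f["im"],f["d"]; hsv=cv2.cvtColor(im,cv2.COLOR_RGB2HSV)
    v,u=np.nonzero(d>0);P=depthpts(n,np.c_[u,v],d[v,u])
    r=(np.hypot(P[:,0]-.575,P[:,1]+.1)<.19)&(P[:,2]>.02)
    H=hsv[v,u]
    g=r&(H[:,1]<70)&(H[:,2]>90); G=P[g]; 
    print(n,"h0",h0,"bail y",np.percentile(G@y,[0,2,98,100]),"mid",np.mean([(G@y).min(),(G@y).max()]),g.sum())
    hi=G[G[:,2]>.11]; print("  loop rows: h",np.median(hi@h)-h0,"z",np.median(hi[:,2]),"y",np.percentile(hi@y,[2,98]))
    br=r&(H[:,1]>140)&(H[:,0]<14)&(P[:,2]>.025)&(P[:,2]<.06)&(abs(P@h-h0)<.03); W=P[br]
    print("  ledge y",np.percentile(W@y,[1,3,97,99]),len(W))
s=get_state();print(s["time"])
E
```

```text
top h0 0.29833431794055953 bail y [-0.6388 -0.6354 -0.4083 -0.4064] mid -0.5225976558958665 240
  loop rows: h 0.018201901767862683 z 0.12287264235211492 y [-0.5786 -0.4665]
  ledge y [-0.6264 -0.6245 -0.4217 -0.4194] 152
side h0 0.29317447573362093 bail y [-0.6406 -0.6376 -0.4074 -0.4059] mid -0.5232637875195936 199
  loop rows: h 0.021662072346548766 z 0.1234009337646047 y [-0.5787 -0.4667]
  ledge y [-0.6235 -0.6195 -0.4229 -0.4216] 238
0.1
```

```bash
cat >> h.py <<'E'
H0,Y0,YAW=.296,-.5227,.94
hv=np.array([np.cos(YAW),np.sin(YAW),0]); yv=np.array([-hv[1],hv[0],0])
def st():
    s=get_state(); p=np.array(s["position"]); M=R.from_rotvec(s["tool_rot"]).as_matrix(); f=np.array(s["ft_force"])
    print("t%.2f h %.1f y %.1f z %.1f mm | tool-y yaw %.2fdeg tilt %.2f | F h %.1f y %.1f z %.1f | jaw %.3f j7 %.2f"%(s["time"],1e3*(p@hv-H0),1e3*(p@yv-Y0),1e3*p[2],np.degrees(np.arctan2(M[1,1],M[0,1])),np.degrees(np.arccos(-M[2,2])),f@hv,f@yv,f[2],s["grip_width"],s["joint_positions"][6]))
E
python3 -m jog '[[[0.7,0,0,-0.9,-1],[0.7,0,0,-0.9,-1],[0.7,0,0,-0.9,-1],[0.7,0,0,0,-1],[0.7,0,0,0,-1],[0.7,0,0,0,-1],[0.7,0,0,0,-1],[0.7,0,0,0,-1],[0.7,0,0,0,-1],[0.7,0,0,0,-1]]]' 10; python3 -c "from h import *;st()"
```

```text
time: 1.35
position: [0.2848, -0.584, 0.3299]
tool_rot: [-2.472, -1.937, -0.0]
ft_force: [-0.1, 0.5, -0.7]
grip_width: 0.702
t1.35 h -599.7 y -51.7 z 329.9 mm | tool-y yaw -13.84deg tilt 0.07 | F h 0.4 y 0.3 z -0.7 | jaw 0.702 j7 0.80
```

```bash
python3 -m jog '[[[0.7,0,0,0,-1],[0.7,0,0,0,-1],[0.7,0,0,0,-1],[0.7,0,0,0,-1],[0.7,0,0,0,-1],[0.7,0,0,0,-1],[0.7,0,0,0,-1],[0.7,0,0,0,-1],[0.7,0,0,0,-1],[0.7,0,0,0,-1]]]' >/dev/null; python3 -m jog '[[[0.7,0,0,0,-1],[0.7,0,0,0,-1],[0.7,0,0,0,-1],[0.7,0,0,0,-0.54],[0.7,0.2,0.9,0,0],[0.7,0.2,0.9,0,0],[0.7,0.2,0.9,0,0],[0.7,0.2,0.9,0,0],[0.7,0.2,0.9,0,0],[0.7,0.2,0.9,0,0]]]' >/dev/null;  python3 -c "from h import *;st()"; python3 -m jog '[[[0.7,0.1,0.9,0,0],[0.7,0,0.9,0,0],[0.7,0,0.9,0,0],[0.7,0,0.9,0,0],[0.7,0,0.9,0,0],[0.7,0,0.9,0,0],[0.7,0,0.9,0,0],[0.7,0,0.9,0,0],[0.7,0,0.9,0,0],[0.7,0,0.9,0,0]]]' ; python3 -c "from h import *;st()"
```

```text
t3.85 h -382.5 y -3.9 z 330.1 mm | tool-y yaw 53.70deg tilt 0.04 | F h 0.7 y -0.7 z 1.1 | jaw 0.701 j7 1.66
time: 5.1
position: [0.5844, -0.0884, 0.3301]
tool_rot: [-0.979, -2.985, 0.001]
ft_force: [0.0, 0.8, -0.7]
grip_width: 0.704
t5.10 h -22.8 y -1.4 z 330.1 mm | tool-y yaw 53.68deg tilt 0.04 | F h 0.7 y 0.5 z -0.7 | jaw 0.704 j7 0.93
```

```bash
python3 -m jog '[[[0.7,0.03,0.79,0,0],[0.7,0,0.78,0,0],[0.7,0,0,1,0],[0.7,0,0,1,0],[0.7,0,0,1,0],[0.7,0,0,1,0],[0.7,0,0,0.5,0],[0.7,0,0,0,0]]]' >/dev/null; python3 - <<'E'
from h import *
st(); im,d=eyes.get_image("side"); save(im[110:230,160:300],"pics/a1.png",4)
E
```

```text
t6.10 h 38.6 y 0.1 z 149.2 mm | tool-y yaw 53.70deg tilt 0.16 | F h -0.1 y 0.6 z 0.3 | jaw 0.702 j7 0.76
```

View pics/a1.png

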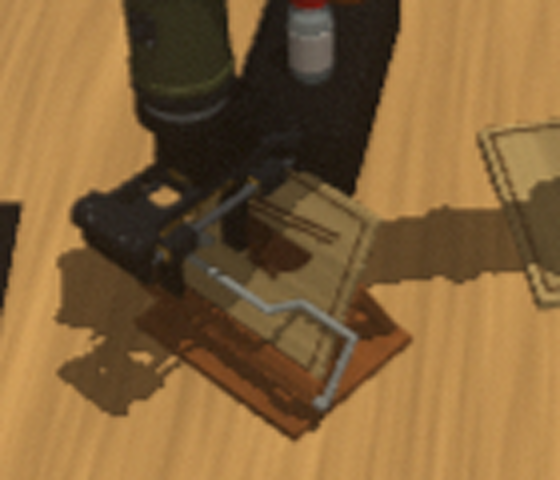

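The crop shows the rod at (215,268) passing between the front fingertip (180,285) and the back fingertip (237,245). I'll descend and close.

```bash
python3 -m jog '[[[0.7,0,0,0.5,0],[0.7,0,0,0.45,0],[0.7,0,0,0,0],[0.05,0,0,0,0],[0.05,0,0,0,0],[0.05,0,0,0,0],[0.05,0,0,0,0],[0.05,0,0,0,0]]]' 8; python3 -c "from h import *;st()"
```

```text
time: 7.15
position: [0.6202, -0.038, 0.1126]
tool_rot: [0.979, 2.985, -0.0]
ft_force: [-0.6, 0.0, -0.4]
grip_width: 0.219
t7.15 h 39.1 y -0.6 z 112.6 mm | tool-y yaw 53.70deg tilt 0.01 | F h -0.3 y 0.5 z -0.4 | jaw 0.219 j7 0.74
```

```bash
python3 -m jog '[[[0.05,0,0,0,0],[0.05,0,0,0,0],[0.05,0,0,0,0]]]' >/dev/null; python3 -c "from h import *;st()"; python3 -m jog '[[[0.05,0,0.24,0.08,0],[0.05,0,0.24,0.1,0],[0.05,0,0.23,0.17,0],[0.05,0,0.23,0.18,0]]]'; python3 -c "from h import *;st()"
```

```text
t7.53 h 39.2 y -0.5 z 112.5 mm | tool-y yaw 53.70deg tilt 0.01 | F h 0.2 y 0.1 z -1.1 | jaw 0.083 j7 0.74
time: 8.02
position: [0.6427, -0.0074, 0.0904]
tool_rot: [-0.978, -2.985, 0.001]
ft_force: [-0.8, -3.2, -2.6]
grip_width: 0.083
t8.03 h 77.0 y -0.7 z 90.4 mm | tool-y yaw 53.71deg tilt 0.06 | F h -3.0 y -1.2 z -2.6 | jaw 0.083 j7 0.67
```

```bash
python3 -m jog '[[[0.05,0,0.17,0.2,0],[0.05,0,0.14,0.23,0],[0.05,0,0.1,0.22,0],[0.05,0,0.06,0.23,0],[0.05,0,0.04,0.22,0],[0.05,0,0.01,0.22,0],[0.05,0,0,0,0]]]'; python3 -c "from h import *;st()"
```

```text
time: 8.9
position: [0.6542, 0.0074, 0.038]
tool_rot: [-0.98, -2.984, 0.004]
ft_force: [-2.5, -5.8, -0.8]
grip_width: 0.088
t8.90 h 95.8 y -1.3 z 38.0 mm | tool-y yaw 53.63deg tilt 0.15 | F h -6.2 y -1.4 z -0.8 | jaw 0.088 j7 0.61
```

```bash
python3 -m jog '[[[0.4,0,0,0,0],[0.4,0,0,0,0],[0.4,0,0,0,0],[0.6,0,0,-0.6,0],[0.6,0,0,-1,0],[0.6,0,0,-1,0],[0.6,0,0,-1,0],[0.6,0,0,-1,0],[0.6,0,0,-0.6,0],[0.6,0.06,-0.6,0,0]]]' 15 >/dev/null; python3 -m jog '[[[0.6,0,-0.9,0,0],[0.6,0,-0.9,0,0],[0.6,0,-0.9,0,0],[0.6,0,-0.75,0,0],[0.6,0,0,0,0]]]' >/dev/null;  python3 - <<'E'
from h import *
st()
for n in("top","side"):
    im,d=eyes.get_image(n); np.savez(n+"1.npz",im=im,d=d)
    a=im[110:230,160:300] if n=="side" else im[110:230,220:360]
    globals()[n]=a
save(np.hstack([top,side]),"pics/a2.png",2.8)
f=np.load("side1.npz");im,d=f["im"],f["d"];v,u=np.nonzero(d>0);P=depthpts("side",np.c_[u,v],d[v,u])
H=cv2.cvtColor(im,cv2.COLOR_RGB2HSV)[v,u]
g=(np.hypot(P[:,0]-.6,P[:,1]+.05)<.2)&(P[:,2]>.015)&(P[:,2]<.1)&(H[:,1]<70)&(H[:,2]>90);G=P[g]
a=G@hv-H0; print("bail",g.sum(),"h",np.percentile(a,[5,50,95,100])*1e3,"z",np.percentile(G[:,2],[5,50,95])*1e3)
E
```

```text
t10.78 h -66.7 y 1.4 z 246.8 mm | tool-y yaw 53.47deg tilt 0.10 | F h 0.9 y 0.3 z 0.2 | jaw 0.601 j7 1.00
bail 184 h [ 23.25119149  74.64990195  97.01735232 100.00761569] z [42.45832784 64.20716911 86.84862811]
```

View pics/a2.png

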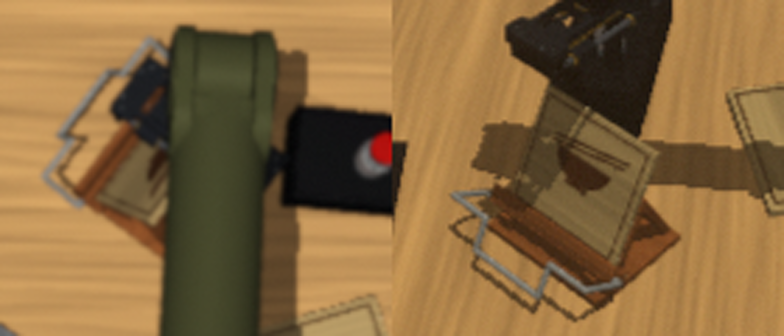

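The bail lies fully forward, with its loop near (500,285) in the side half. Now I'll straddle the board's top edge and push it upright.

```bash
python3 -m jog '[[[0.6,0,0,0.8,0.06],[0.6,0,0,0.8,0],[0.6,0,0,0.5,0],[0.6,0,0,0.37,0],[0.6,0,0,0,0]]]' 15 >/dev/null; python3 - <<'E'
from h import *
st(); im,d=eyes.get_image("side"); save(im[100:220,165:285],"pics/a3.png",4)
E
```

```text
t11.50 h -64.1 y 2.7 z 147.0 mm | tool-y yaw 53.45deg tilt 0.08 | F h 1.1 y 0.8 z 0.9 | jaw 0.601 j7 0.95
```

View pics/a3.png

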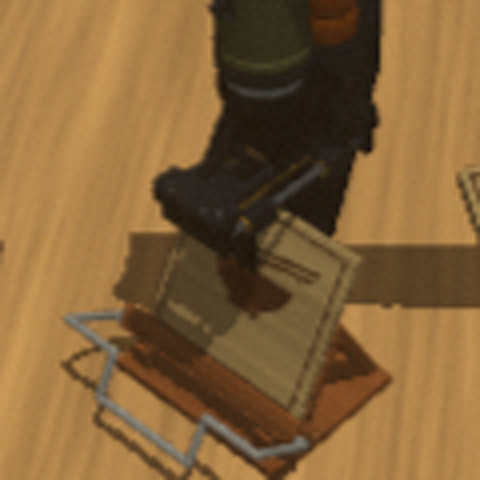

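```bash
python3 -m jog '[[[0.6,0,0.21,-0.03,0],[0.6,0,0.21,-0.05,0],[0.55,0,0.21,-0.06,0],[0.5,0,0.21,-0.06,0],[0.45,0,0.21,-0.06,0]]]'|grep ft; python3 -c "from h import *;st()"; python3 -m jog '[[[0.42,0,0.21,-0.06,0],[0.4,0,0.2,-0.06,0],[0.35,0,0.2,-0.05,0],[0.3,0,0,0,0],[0.3,0,0,0,0]]]'|grep ft;  python3 - <<'E'
from h import *
st(); im,d=eyes.get_image("side"); save(im[100:220,165:285],"pics/a4.png",4)
E
```

```text
ft_force: [-0.5, -0.9, 0.2]
t12.18 h -21.6 y 1.9 z 158.4 mm | tool-y yaw 53.41deg tilt 0.01 | F h -1.1 y -0.1 z 0.2 | jaw 0.473 j7 0.87
ft_force: [-0.1, 0.3, 0.2]
t12.80 h 1.7 y 1.6 z 164.8 mm | tool-y yaw 53.39deg tilt 0.03 | F h 0.2 y 0.2 z 0.2 | jaw 0.309 j7 0.83
```

View pics/a4.png

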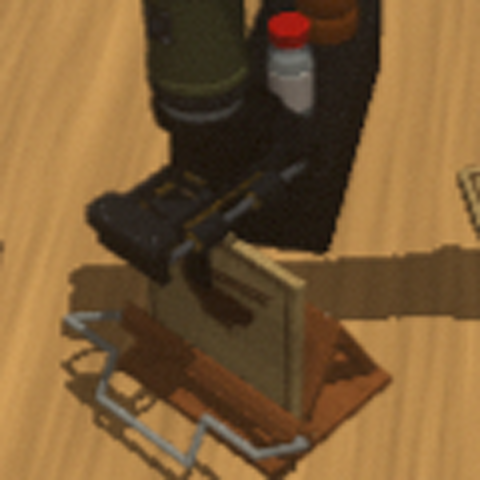

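Board upright in the jaws. I'll close on it and lift.

```bash
python3 -m jog '[[[0,0,0,0,0],[0,0,0,0,0],[0,0,0,0,0],[0,0,0,0,0],[0,0,0,0,0],[0,0,0,0,0]]]' 20|grep ft; python3 -c "from h import *;st()"; python3 -m jog '[[[0,0,0,-0.2,0],[0,0,0,-0.3,0],[0,0,0,-0.5,0],[0,0,0,-0.8,0],[0,0,0,-1,0],[0,0,0,-1,0],[0,0,0,-1,0],[0,0,0,0,0]]]'|grep ft;  python3 - <<'E'
from h import *
np.set_printoptions(precision=1,suppress=True)
st()
for n in("side","top"):
    im,d=eyes.get_image(n); np.savez(n+"2.npz",im=im,d=d)
    v,u=np.nonzero(d>0);P=depthpts(n,np.c_[u,v],d[v,u]);a,b,z=[1e3*q for q in(P@hv-H0,P@yv-Y0,P[:,2])]
    k=(abs(a-2)<25)&(abs(b)<120)&(z>150)&(z<315)
    print(n,k.sum(),"h",np.percentile(a[k],[5,50,95]),"y",np.percentile(b[k],[0,1,99,100]),"z",np.percentile(z[k],[0,1,99,100]))
E
```

```text
ft_force: [-0.0, -0.9, 0.8]
t13.60 h 1.7 y 1.5 z 164.9 mm | tool-y yaw 53.39deg tilt 0.03 | F h -0.8 y -0.5 z 0.8 | jaw 0.114 j7 0.83
ft_force: [0.7, 0.2, -1.9]
t14.60 h 3.6 y 0.8 z 362.1 mm | tool-y yaw 53.43deg tilt 0.46 | F h 0.6 y -0.5 z -1.9 | jaw 0.114 j7 0.87
side 743 h [4.2 7.3 9.6] y [-91.1 -89.3  88.9  90.9] z [239.2 241.4 314.2 315. ]
top 34 h [-0.8  0.   8.4] y [52.5 54.2 90.5 90.6] z [241.  241.4 312.5 312.6]
```

The board hangs square, its bottom 121 mm below the TCP and clear of everything. Now the half turn.

```bash
for i in 1 2 3; do python3 -m jog '[[[0,0,0,0,1],[0,0,0,0,1],[0,0,0,0,1],[0,0,0,0,1],[0,0,0,0,1],[0,0,0,0,1],[0,0,0,0,1],[0,0,0,0,1],[0,0,0,0,1],[0,0,0,0,1]]]'|grep ft; python3 -c "from h import *;st()"; done; python3 -m jog '[[[0,0,0,0,1],[0,0,0,0,1],[0,0,0,0,1],[0,0,0,0,1],[0,0,0,0,1],[0,0,0,0,0.93],[0,0,0,0,0]]]'|grep ft;  python3 - <<'E'
from h import *
np.set_printoptions(precision=1,suppress=True)
st()
for n in("side","top"):
    im,d=eyes.get_image(n); np.savez(n+"3.npz",im=im,d=d)
    v,u=np.nonzero(d>0);P=depthpts(n,np.c_[u,v],d[v,u]);a,b,z=[1e3*q for q in(P@hv-H0,P@yv-Y0,P[:,2])]
    k=(abs(a-2)<25)&(abs(b)<120)&(z>150)&(z<315)
    print(n,k.sum(),"h",np.percentile(a[k],[5,50,95]),"y",np.percentile(b[k],[0,1,99,100]),"z",np.percentile(z[k],[0,1,99,100]))
    kk=k&(abs(b)>55)
    if kk.sum()>50: print("slope dh/dy,dh/dz",np.linalg.lstsq(np.c_[b[kk],z[kk],np.ones(kk.sum())],a[kk],rcond=None)[0][:2]*57.3)
E
```

```text
ft_force: [0.1, 0.3, -1.9]
t15.95 h 1.5 y 2.2 z 355.2 mm | tool-y yaw 3.24deg tilt 0.18 | F h 0.3 y 0.1 z -1.9 | jaw 0.113 j7 0.02
ft_force: [-0.7, 1.3, -0.9]
t17.20 h 1.5 y 2.3 z 355.1 mm | tool-y yaw -46.76deg tilt 0.19 | F h 0.7 y 1.3 z -0.9 | jaw 0.116 j7 -0.83
ft_force: [-0.2, -0.6, -1.7]
t18.45 h 1.5 y 2.3 z 355.1 mm | tool-y yaw -96.76deg tilt 0.19 | F h -0.6 y -0.2 z -1.7 | jaw 0.116 j7 -1.69
ft_force: [-0.3, 0.8, -2.6]
t19.32 h 1.6 y 2.1 z 355.4 mm | tool-y yaw -126.20deg tilt 0.16 | F h 0.5 y 0.7 z -2.6 | jaw 0.111 j7 -2.20
side 806 h [2.2 5.  7.3] y [-87.6 -85.1  94.2  95.5] z [230.3 235.1 314.2 314.8]
slope dh/dy,dh/dz [-0.3  0.5]
top 24 h [-2.3 -1.8  5.8] y [77.1 77.1 94.1 94.2] z [236.4 236.7 310.4 310.7]
```

```bash
python3 -m jog '[[[0,0.1,0,0.3,0],[0,0,0,0.7,0],[0,0,0,0.9,0],[0,0,0,0.9,0],[0,0,0,0.6,0],[0,0,0,0.4,0],[0,0,0,0.2,0],[0,0,0,0,0],[0,0,0,0,0]]]'|grep ft;  python3 - <<'E'
from h import *
np.set_printoptions(precision=1,suppress=True)
st()
for n in("side",):
    im,d=eyes.get_image(n); np.savez(n+"4.npz",im=im,d=d)
    v,u=np.nonzero(d>0);P=depthpts(n,np.c_[u,v],d[v,u]);a,b,z=[1e3*q for q in(P@hv-H0,P@yv-Y0,P[:,2])]
    k=(abs(a-2)<20)&(abs(b)<120)&(z>85)&(z<150)
    print(n,k.sum(),"h",np.percentile(a[k],[5,50,95]),"y",np.percentile(b[k],[0,1,99,100]),"z",np.percentile(z[k],[0,1,99,100]))
    print("slope dh/dy,dh/dz",np.linalg.lstsq(np.c_[b[k],z[k],np.ones(k.sum())],a[k],rcond=None)[0][:2]*57.3)
    save(im[100:220,165:285],"pics/a5.png",4)
E
```

```text
ft_force: [-0.4, -0.1, -2.2]
t20.55 h 2.4 y -3.0 z 198.0 mm | tool-y yaw -126.25deg tilt 0.11 | F h -0.3 y 0.3 z -2.2 | jaw 0.112 j7 -2.21
side 493 h [3.4 6.  8.2] y [-92.3 -88.8  88.7  90.8] z [ 85.   86.2 149.3 149.8]
slope dh/dy,dh/dz [-0.1 -0.2]
```

View pics/a5.png

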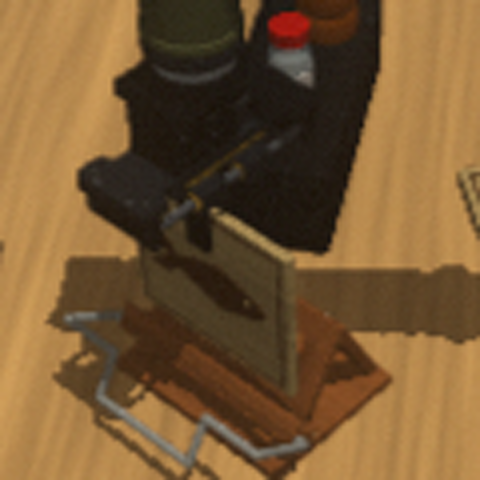

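Fish face outwards, upright, centred and above the channel. I'll lower it slowly.

```bash
python3 -m jog '[[[0,0,0.02,0.25,0],[0,0,0,0.25,0],[0,0,0,0.1,0],[0,0,0,0,0]]]'|grep ft; python3 -c "from h import *;st()"; python3 -m jog '[[[0,0,0,0.05,0],[0,0,0,0.05,0],[0,0,0,0,0]]]'|grep ft; python3 -c "from h import *;st()";python3 -m jog '[[[0,0,0,0.04,0],[0,0,0,0.04,0],[0,0,0,0,0]]]'|grep ft; python3 -c "from h import *;st()"
```

```text
ft_force: [-1.1, 0.1, -1.6]
t21.10 h 1.0 y -2.0 z 172.2 mm | tool-y yaw -126.24deg tilt 0.07 | F h -0.6 y 0.9 z -1.6 | jaw 0.114 j7 -2.22
ft_force: [-0.0, -0.2, -2.0]
t21.48 h 1.1 y -2.3 z 168.9 mm | tool-y yaw -126.25deg tilt 0.01 | F h -0.1 y -0.1 z -2.0 | jaw 0.112 j7 -2.22
ft_force: [-0.6, 0.2, -1.8]
t21.85 h 1.1 y -2.3 z 165.5 mm | tool-y yaw -126.25deg tilt 0.02 | F h -0.2 y 0.6 z -1.8 | jaw 0.112 j7 -2.22
```

```bash
for i in 1 2 3; do python3 -m jog '[[[0,0,0,0.03,0],[0,0,0,0,0]]]'|grep ft; python3 -c "from h import *;st()"; done
```

```text
ft_force: [-1.9, 0.2, 1.0]
t22.10 h 1.2 y -2.5 z 165.0 mm | tool-y yaw -126.25deg tilt 0.03 | F h -1.0 y 1.6 z 1.0 | jaw 0.117 j7 -2.22
ft_force: [-3.0, -0.6, 6.3]
t22.35 h 1.4 y -2.5 z 164.9 mm | tool-y yaw -126.24deg tilt 0.07 | F h -2.2 y 2.1 z 6.3 | jaw 0.116 j7 -2.22
ft_force: [-5.0, 1.0, 11.2]
t22.60 h 1.6 y -2.6 z 164.8 mm | tool-y yaw -126.24deg tilt 0.11 | F h -2.1 y 4.6 z 11.2 | jaw 0.113 j7 -2.22
```

```bash
python3 -m jog '[[[0.05,0,0,-0.06,0],[0.2,0,0,0,0],[0.25,0,0,0,0],[0.3,0,0,0,0],[0.3,0,0,0,0]]]' 8|grep ft; python3 -c "from h import *;st()"; python3 -m jog '[[[0.35,0,0.12,0,0],[0.38,0,0.2,0,0],[0.42,0,0.2,0.05,0],[0.45,0,0.2,0.05,0],[0.5,0,0.2,0.06,0],[0.55,0,0.2,0.06,0],[0.6,0,0.18,0.06,0]]]'|grep ft;python3 - <<'E'
from h import *
st(); im,d=eyes.get_image("side"); save(im[100:220,165:285],"pics/a6.png",4)
E
```

```text
ft_force: [0.7, 0.7, 0.1]
t23.23 h 1.2 y -2.3 z 164.3 mm | tool-y yaw -126.25deg tilt 0.01 | F h 1.0 y -0.1 z 0.1 | jaw 0.293 j7 -2.22
ft_force: [0.5, -1.5, -0.1]
t24.10 h -51.5 y -2.3 z 153.1 mm | tool-y yaw -126.26deg tilt 0.02 | F h -0.9 y -1.3 z -0.1 | jaw 0.575 j7 -2.13
```

View pics/a6.png

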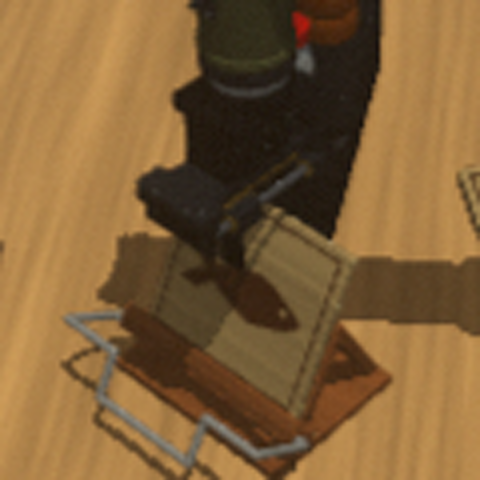

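```bash
python3 -m jog '[[[0.6,0,0.13,0.03,0],[0.6,0,0.12,0,0],[0.65,0,0.06,0,0],[0.65,0,0,0,0]]]'|grep ft;python3 -c "from h import *;st()"; python3 -m jog '[[[0.65,0,0,-0.4,0],[0.65,0,0,-0.9,0],[0.65,0,0,-1,0],[0.65,0,0,-0.5,0],[0.65,0,0,0,0]]]'|grep ft;cat > fit.py <<'E'
from h import *
import sys
np.set_printoptions(precision=4,suppress=True)
st()
for n in("side",):
    im,d=eyes.get_image(n); np.savez(n+"5.npz",im=im,d=d)
    v,u=np.nonzero(d>0);P=depthpts(n,np.c_[u,v],d[v,u])
    a,b=P@hv-H0,P@yv-Y0; xr=a*.866+(P[:,2]-.038)*.5; zr=-a*.5+(P[:,2]-.038)*.866
    k=(abs(b)<.085)&(abs(xr-.01)<.012)&(zr>.075)&(zr<.155); B=P[k]; m=B.mean(0)
    for _ in range(3):
        N=np.linalg.svd(B-m)[2][2]; N*=np.sign(N[2]); r=(B-m)@N; B=B[abs(r)<.004]; m=B.mean(0)
    print(n,len(B),"elev",np.degrees(np.arcsin(N[2])),"yaw",np.arctan2(N[1],N[0]))
    f=lambda lo,hi:np.median(xr[k&(zr>lo)&(zr<hi)])*1e3
    print(" x at low/high",f(.075,.1),f(.13,.155))
    e=(abs(xr-.008)<.012)&(abs(b)<.11)&(zr>.1)&(zr<.175)
    print(" y ext",np.percentile(b[e],[0,1,99,100])*1e3,"z top",np.percentile(zr[(abs(xr-.005)<.012)&(abs(b)<.08)],[98,99.5,100])*1e3)
E
python3 fit.py; python3 - <<'E'
import re
from h import *
np.set_printoptions(precision=4,suppress=True)
# same numbers for the starting picture
s=open("fit.py").read().replace('im,d=eyes.get_image(n); np.savez(n+"5.npz",im=im,d=d)','q=np.load("side0.npz");im,d=q["im"],q["d"]').replace("st()\n","",1)
print("start:");exec(s)
E
```

```text
ft_force: [0.9, 0.3, -0.2]
t24.65 h -63.2 y -2.4 z 152.3 mm | tool-y yaw -126.26deg tilt 0.02 | F h 0.8 y -0.5 z -0.2 | jaw 0.641 j7 -2.11
ft_force: [-0.2, 0.3, -1.3]
t25.27 h -62.3 y -3.3 z 267.1 mm | tool-y yaw -126.22deg tilt 0.30 | F h 0.1 y 0.3 z -1.3 | jaw 0.649 j7 -2.08
side 829 elev 30.200029563309837 yaw 0.938069489801029
 x at low/high 7.984317957480454 7.708868827154395
 y ext [-92.8721 -89.3341  89.255   91.1147] z top [162.0129 163.1911 164.4105]
start:
side 854 elev 30.223445032716622 yaw 0.9349504263278017
 x at low/high 7.700278767337844 7.565022102385008
 y ext [-91.4081 -88.4884  90.229   93.2045] z top [161.7065 163.2562 164.5133]
```

Board down: against the starting picture, lean, face distance and top height all match within 0.4 mm, and it is centred. Next, the bail.

```bash
python3 -m jog '[[[0.45,-0.07,-0.9,0,0],[0.45,0,-0.95,0,0],[0.45,0,-1,0,0],[0.45,0,-0.9,0,0],[0.45,0,-0.2,0,0],[0.45,0,0,0.9,0],[0.45,0,0,0.9,0],[0.45,0,0,0.9,0],[0.45,0,0,0.4,0],[0.45,0,0,0,0]]]' 8|grep ft;python3 -c "from h import *;st()"
```

```text
ft_force: [0.8, -0.0, -0.1]
t26.57 h 93.6 y 0.6 z 138.9 mm | tool-y yaw -126.29deg tilt 0.16 | F h 0.4 y -0.6 z -0.1 | jaw 0.449 j7 -2.38
```

```bash
python3 -m jog '[[[0.45,0,-0.05,0.9,0],[0.45,0,0,0.8,0],[0.45,0,0,0.5,0],[0.45,0,0,0.3,0],[0.05,0,0,0,0],[0.05,0,0,0,0],[0.05,0,0,0,0],[0.05,0,0,0,0],[0.05,0,0,0,0],[0.05,0,0,0,0]]]' 8|grep ft;python3 -c "from h import *;st()"
```

```text
ft_force: [-2.6, -3.1, 5.8]
t27.82 h 95.8 y -0.3 z 40.7 mm | tool-y yaw -126.29deg tilt 0.09 | F h -4.1 y 0.3 z 5.8 | jaw 0.084 j7 -2.42
```

```bash
python3 -m jog '[[[0.05,0,0.02,-0.25,0],[0.05,0,0.05,-0.25,0],[0.05,0,0.08,-0.22,0],[0.05,0,0.11,-0.22,0],[0.05,0,0.14,-0.2,0],[0.05,0,0.15,-0.18,0],[0.05,0,0.18,-0.15,0],[0.05,0,0.19,-0.15,0],[0.05,0,0,0,0]]]'|grep ft;python3 -c "from h import *;st()"
```

```text
ft_force: [3.0, 3.8, 6.3]
t28.95 h 62.7 y 0.0 z 108.2 mm | tool-y yaw -126.20deg tilt 0.35 | F h 4.8 y -0.2 z 6.3 | jaw 0.057 j7 -2.34
```

```bash
python3 -m jog '[[[0.05,0,0,0.12,0],[0.05,0,0,0.12,0],[0.05,0,0,0,0]]]' 4|grep ft;python3 - <<'E'
from h import *
st(); im,d=eyes.get_image("side"); save(im[90:220,155:285],"pics/a7.png",4)
E
```

```text
ft_force: [6.5, 5.9, 6.4]
t29.32 h 65.1 y -0.0 z 98.5 mm | tool-y yaw -126.11deg tilt 0.54 | F h 8.6 y -1.8 z 6.4 | jaw 0.270 j7 -2.34
```

View pics/a7.png

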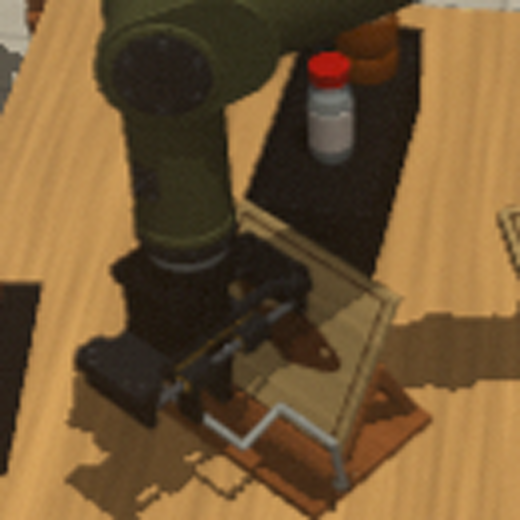

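```bash
python3 -m jog '[[[0.35,0,-0.15,0.2,0],[0.35,0,-0.15,0.25,0],[0.35,0,0,0.25,0],[0.35,0,0,0,0],[0.05,0,0,0,0],[0.05,0,0,0,0],[0.05,0,0,0,0],[0.05,0,0,0,0]]]' 10|grep ft;python3 - <<'E'
from h import *
st(); im,d=eyes.get_image("side"); save(im[90:220,155:285],"pics/a8.png",4)
E
```

```text
ft_force: [14.1, 15.0, 8.4]
t30.38 h 85.7 y -0.1 z 73.4 mm | tool-y yaw -125.90deg tilt 1.35 | F h 20.4 y -2.6 z 8.4 | jaw 0.160 j7 -2.37
```

View pics/a8.png

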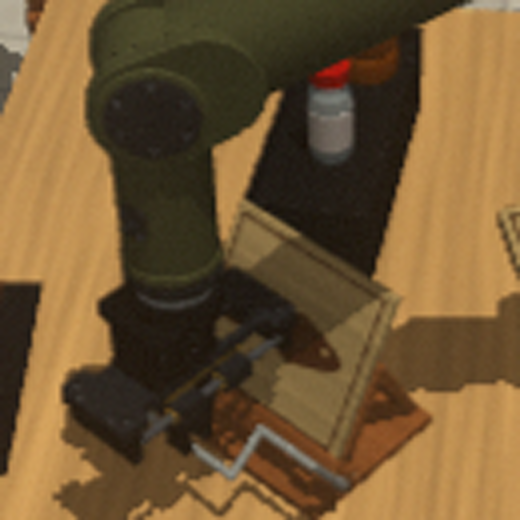

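The rod slipped out of the fingertips because I gripped it only at the pad ends. I'll let it back to its stop and grip it deeper.

```bash
python3 -m jog '[[[0.3,0,-0.35,0,0],[0.5,0,-0.25,0,0],[0.6,0,0,0,0],[0.6,0,0,0,0],[0.6,0,0,0.2,0],[0.6,0,0,0.4,0],[0.6,0,0,0.4,0],[0.6,0,0,0,0]]]' 25|grep ft;python3 - <<'E'
from h import *
st(); im,d=eyes.get_image("side"); save(im[90:220,155:285],"pics/a9.png",4)
E
```

```text
ft_force: [-0.8, 1.2, -0.8]
t31.43 h 94.7 y 1.7 z 24.7 mm | tool-y yaw -126.25deg tilt 0.26 | F h 0.5 y 1.4 z -0.8 | jaw 0.603 j7 -2.42
```

View pics/a9.png

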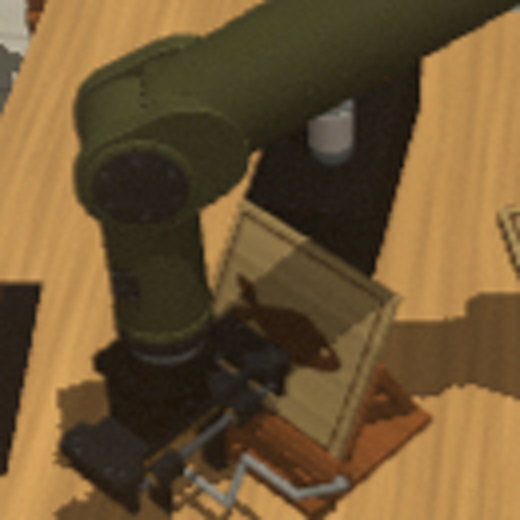

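```bash
python3 -m jog '[[[0.6,0.04,-0.04,-0.17,0],[0.4,0,0,0,0],[0.2,0,0,0,0],[0.05,0,0,0,0],[0.05,0,0,0,0],[0.05,0,0,0,0],[0.05,0,0,0,0],[0.05,0,0,0,0]]]' 25|grep ft;python3 -c "from h import *;st()"
```

```text
ft_force: [-4.2, -3.6, 2.8]
t32.48 h 95.8 y -1.4 z 34.0 mm | tool-y yaw -126.30deg tilt 0.17 | F h -5.4 y 1.3 z 2.8 | jaw 0.079 j7 -2.42
```

```bash
python3 -m jog '[[[0.05,0,0.05,-0.21,0],[0.05,0,0.03,-0.21,0],[0.05,0,0.06,-0.19,0],[0.05,0,0.07,-0.18,0],[0.05,0,0.09,-0.17,0],[0.05,0,0.1,-0.16,0],[0.05,0,0,0,0]]]'|grep ft;python3 -c "from h import *;st()"; python3 -m jog '[[[0.05,0,0.13,-0.15,0],[0.05,0,0.13,-0.14,0],[0.05,0,0.11,-0.09,0],[0.05,0,0.11,-0.09,0],[0.05,0,0,0,0]]]'|grep ft;python3 -c "from h import *;st()"
```

```text
ft_force: [0.9, 3.3, 0.1]
t33.35 h 82.9 y -1.2 z 80.2 mm | tool-y yaw -126.23deg tilt 0.14 | F h 3.2 y 1.2 z 0.1 | jaw 0.080 j7 -2.38
ft_force: [1.9, 5.4, 4.6]
t33.98 h 65.5 y -1.2 z 99.9 mm | tool-y yaw -126.17deg tilt 0.31 | F h 5.5 y 1.6 z 4.6 | jaw 0.084 j7 -2.35
```

```bash
cat > bail.py <<'E'
from h import *
np.set_printoptions(precision=1,suppress=True)
st()
for n in("side","top"):
    im,d=eyes.get_image(n); v,u=np.nonzero(d>0);P=depthpts(n,np.c_[u,v],d[v,u])
    H=cv2.cvtColor(im,cv2.COLOR_RGB2HSV)[v,u]; a,b,z=[1e3*q for q in(P@hv-H0,P@yv-Y0,P[:,2])]
    g=(H[:,1]<75)&(H[:,2]>80)&(z>30)&(z<150)&(a>0)&(a<115)
    for lo,hi in((-50,-20),(20,50),(-112,-70),(70,112)):
        k=g&(b>lo)&(b<hi); 
        if k.sum()>3: print(n,(lo,hi),k.sum(),"h",np.percentile(a[k],[10,50,90]),"z",np.percentile(z[k],[10,50,90]))
E
python3 bail.py
```

```text
t33.98 h 65.5 y -1.2 z 99.9 mm | tool-y yaw -126.17deg tilt 0.31 | F h 5.5 y 1.6 z 4.6 | jaw 0.084 j7 -2.35
side (20, 50) 21 h [21.3 65.1 67.9] z [ 62.2 107.1 109.7]
side (70, 112) 31 h [18.2 21.5 23.6] z [104.4 112.3 114.8]
top (70, 112) 7 h [19.9 22.3 24.6] z [106.5 112.5 118.4]
```

```bash
python3 -m jog '[[[0.25,0,-0.1,0.25,0],[0.25,0,0,0.1,0],[0.05,0,0,0,0],[0.05,0,0,0,0],[0.05,0,0,0,0],[0.05,0,0,0,0]]]' 12|grep ft; python3 bail.py
```

```text
ft_force: [0.1, 1.0, 0.7]
t34.83 h 66.2 y -1.5 z 83.9 mm | tool-y yaw -126.26deg tilt 0.02 | F h 0.9 y 0.5 z 0.7 | jaw 0.086 j7 -2.36
side (20, 50) 21 h [62.1 66.2 69.2] z [102.3 106.7 110. ]
side (70, 112) 31 h [19.3 22.1 23.8] z [ 98.6 113.7 116.3]
top (70, 112) 8 h [19.7 22.6 25.6] z [110.1 112.3 118. ]
```

```bash
python3 -m jog '[[[0.05,0,0.13,-0.09,0],[0.05,0,0.13,-0.08,0],[0.05,0,0.12,-0.06,0],[0.05,0,0.11,-0.05,0],[0.05,0,0.12,-0.04,0],[0.05,0,0.11,-0.04,0],[0.05,0,0,0,0]]]'|grep ft; python3 bail.py
```

```text
ft_force: [-0.1, 0.2, 2.4]
t35.80 h 36.7 y -1.3 z 98.1 mm | tool-y yaw -126.29deg tilt 0.06 | F h 0.1 y 0.2 z 2.4 | jaw 0.084 j7 -2.31
side (20, 50) 17 h [33.9 36.3 39.8] z [117.4 122.1 123.7]
side (70, 112) 11 h [ 2.9 12.8 21.4] z [45.  59.6 82.3]
top (70, 112) 4 h [ 7.5 14.8 20.1] z [41.8 57.  72.5]
```

```bash
python3 -m jog '[[[0.05,0,0,-0.08,0],[0.05,0,0,-0.08,0],[0.05,0,0.07,-0.02,0],[0.05,0,0.07,0,0],[0.05,0,0,0,0]]]' 3|grep ft; python3 bail.py
```

```text
ft_force: [-1.8, 0.5, -2.7]
t36.52 h 31.9 y -0.6 z 105.3 mm | tool-y yaw -126.25deg tilt 0.06 | F h -0.7 y 1.8 z -2.7 | jaw 0.084 j7 -2.30
side (20, 50) 18 h [28.5 32.6 35.4] z [120.4 122.3 126.1]
side (70, 112) 12 h [ 3.5 13.  20.4] z [45.2 52.6 75.2]
top (70, 112) 4 h [ 8.1 15.2 21. ] z [48.6 61.1 73.2]
```

```bash
python3 -m jog '[[[0.2,0,0,0,0],[0.35,0,0,0,0],[0.5,0,0,0,0],[0.5,0,0,0,0],[0.5,0,0,0,0],[0.5,0,0,0,0]]]'|grep ft; python3 bail.py
```

```text
ft_force: [0.3, 1.1, -0.0]
t37.38 h 32.0 y -1.2 z 105.3 mm | tool-y yaw -126.24deg tilt 0.00 | F h 1.1 y 0.4 z -0.0 | jaw 0.494 j7 -2.30
side (20, 50) 18 h [17.2 19.7 22.9] z [120.5 124.  126.3]
side (70, 112) 10 h [ 7.9 17.1 21.9] z [44.9 50.4 67.1]
top (70, 112) 5 h [ 9.  19.2 23.2] z [45.4 53.6 68.1]
```

```bash
python3 -m jog '[[[0.5,0,0,-0.2,0],[0.5,0,0,-0.3,0],[0.5,0,0,-0.5,0],[0.5,0,0,-0.8,0],[0.5,0,0,-1,0],[0.5,0,0,-1,0],[0.5,0,-0.5,-0.5,0],[0.5,0,-0.9,0,0],[0.5,0,-0.9,0,0],[0.5,0,0,0,0]]]'|grep ft; python3 bail.py; python3 fit.py; python3 - <<'E'
s=open("bail.py").read().replace('im,d=eyes.get_image(n)','q=np.load(n+"0.npz");im,d=q["im"],q["d"]').replace("st()\n","",1)
print("start:");exec(s)
# bystanders: change between first and last top/side image outside the stand
import cv2
for n in("side",):
    a=np.load(n+"0.npz")["d"];b,d=eyes.get_image(n)
    for nm,P in(("glass",None),):pass
    v,u=np.nonzero((a>0)&(d>0)&(abs(a-d)>.015)); Q=depthpts(n,np.c_[u,v],a[v,u]); k=(Q[:,2]>.02)&(Q[:,2]<.25)&(Q[:,0]>.3)&(np.hypot(Q[:,0]-.6,Q[:,1]+.05)>.2)
    print("changed pts outside stand",k.sum(), np.round(np.median(Q[k],0),3) if k.any() else "")
E
```

```text
ft_force: [-0.4, 0.5, -0.4]
t38.73 h 127.6 y 0.5 z 278.4 mm | tool-y yaw -125.95deg tilt 0.16 | F h 0.1 y 0.6 z -0.4 | jaw 0.504 j7 -2.40
side (-50, -20) 7 h [16.3 19.9 22.3] z [121.3 123.1 125.6]
side (20, 50) 17 h [15.8 20.  22.3] z [120.6 123.5 125.8]
side (70, 112) 10 h [ 4.8 15.1 21.3] z [46.1 53.6 61.6]
top (-50, -20) 10 h [22.  23.1 25.8] z [ 52.6  90.7 123.7]
t38.83 h 123.9 y -1.5 z 278.3 mm | tool-y yaw -126.23deg tilt 0.05 | F h -0.1 y -1.3 z -0.1 | jaw 0.499 j7 -2.40
side 852 elev 30.456236765466592 yaw 0.9318735867823337
 x at low/high 8.028103474260014 7.586345787896003
 y ext [-92.361  -88.7369  89.1643  90.9796] z top [161.8238 163.0676 163.8768]
start:
side (-50, -20) 15 h [17.1 19.3 21.5] z [121.3 124.5 126.5]
side (20, 50) 16 h [15.5 19.8 21.2] z [121.1 123.4 124.9]
side (70, 112) 12 h [ 7.7 11.6 22.8] z [48.6 52.2 64.5]
top (-50, -20) 24 h [20.6 23.3 25.3] z [ 50.4 120.8 128.3]
top (20, 50) 22 h [17.4 21.1 24.5] z [ 47.5 124.  128.3]
top (-112, -70) 6 h [10.1 18.8 23.5] z [50.3 52.7 70.4]
top (70, 112) 4 h [10.5 19.7 23.1] z [51.  55.6 63.5]
changed pts outside stand 1087 [ 0.5 -1.2  0.1]
```

```bash
python3 - <<'E'
from h import *
a=np.load("side0.npz")["d"];b,d=eyes.get_image("side")
v,u=np.nonzero((a>0)&(d>0)&(abs(a-d)>.015)); Q=depthpts("side",np.c_[u,v],a[v,u])
for nm,c,r in(("glass",(.66,.27),.1),("napkin",(.52,.38),.14),("box",(.57,-.41),.19)):
    k=(Q[:,2]>.02)&(np.hypot(Q[:,0]-c[0],Q[:,1]-c[1])<r); print(nm,k.sum(),np.round(Q[k].mean(0),2) if k.any() else "")
job.close_job()
E
```

```text
glass 0 
napkin 0 
box 11 [ 0.56 -0.42  0.11]
the job is handed in; nothing more can be done
```

The menu stand is changed over to dinner, and I handed the job in at about 39 s of the 72 s allowed. I swung the bail fully forward, then stood the board up between the fingers, lifted it clear and turned it half round. I lowered it back into the channel, leaned it on the rest, let go, and only then closed the bail.

**Slip:** My first try at closing the bail slipped, because I had the rod only at the fingertips. I let it back to its open stop and tried again with a deeper grip. That slipped a little too, so I re-gripped partway and released it at about 0.16 rad, and it fell back on its own. The wrist force peaked near 25 N in the readings I took.

**Last checks**, by depth measurement from the side camera:

| Check | At the end | At the start |
|---|---|---|
| Board lean | 30.5° | 30.2° |
| Board face, distance out from the rest (lower / upper part) | 8.0 / 7.6 mm | 7.7 / 7.6 mm |
| Board top edge, height up the rest | 161.8 mm | 161.7 mm |
| Board centring on the ledge | within about 1 mm | about 1 mm off |
| Bail loop, distance out / height | 20 / 123.5 mm | 20 / 123.5 mm |

- **Fish face:** the pictures showed it outwards and upright, before and after I set the board down.
- **Bystanders:** the glass and napkin box showed no change. Around the condiment box 11 depth pixels differed, which I took for arm occlusion or edge noise. I never went near the bottles.
- **Not confirmed by eye:** I had used up my picture views, so the closed bail was checked by numbers only. The top camera was partly blocked by the arm and could not confirm it.

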